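# Rock a battery pack into its charging cradle

## Task

Pick up the scanner battery from the rubber mat and put it on charge in the grey cradle: heel raised, slip its orange tongue under the yellow lip first, push against the sprung contact and rock the other end down until the battery lies flat and fully home, held under both yellow lips, then let go. Work it in gently without forcing it, and leave the carton, the filter and the bearing ring where they are.

Things in the scene. Friction and masses are not known exactly. Their poses are not given: they have to be found in the camera images.
- battery_mid (a point): Centre of the blue battery block, 80 long (x) x 40 wide (y) x 36 high (mm), 160 g, flat on a 3 mm rubber mat at first. x runs from toe to heel, z up out of the white label; an orange bar marks the toe end of the top. Underside 18 below. Grasp across the 40 width, fingertips 15 or more above the underside, to clear the cradle's side walls.
- toe (a point): Middle of the end face of the battery's orange tongue (14 long, 32 wide, 6 thick, flush with the underside, sticking out of the toe end, -x): 54 from the battery's middle, 3 above the underside. Battery axes.
- heel (a point): Middle of the end face of the battery's black heel ledge (6 long, 36 wide, 6 thick, flush with the underside, at the +x end): 46 from the battery's middle, 3 above the underside. Battery axes.
- battery: The whole battery; origin in the middle of the underside of the block (18 below its centre), axes as for its centre.
- bay (a point): On the pocket floor of the grey cradle, 12 above the table: where the middle of the battery's underside lies when home, IF the grey pocket shoe is clamped mid-way on its base. The shoe (floor, walls, lips, contact) is clamped up to 20 mm either way along x; that is not reported: find it by feel or sight. x from toe (lamps, robot side) to heel, z up; same as battery axes at home.
- toe_lip (a point): Lower edge of the yellow toe lip's front face, if the shoe were mid-way: 48 from the bay to -x, 9.5 above the floor; 4 thick, full width. The tongue goes under it: first heel up by 0.2 to 0.4 rad, tongue end on the floor heelwards of it, then slide to -x. Flat, the battery's body meets it if pushed 8 past home; tilted, 1.3 mm sooner per 0.1 rad.
- contact_face (a point): Front face, if the shoe were mid-way, of the sprung contact block under the toe lip: 30 wide, 1.3 to 8.3 above the pocket floor, 52 from the bay to -x when free. The tongue pushes it to -x by up to 12 mm; it pushes back with 3.5 N at first, 0.5 N more per mm: 4.5 N with the battery home, 7.5 N at 6 mm past home. Bay axes.
- heel_ridge (a point): Lower edge of the yellow heel ridge's front face, if the shoe were mid-way: 41.5 from the bay to +x, 9.5 above the floor, 4 thick; end wall 5 behind its face. The heel ledge passes it only with the battery pushed over 4.5 mm past home to the toe; once flat and let go, the spring shoves it back and the ledge goes under the ridge.
- cradle: The cradle's base plate, 210 x 96 x 11 with a rail along each side, fixed to the table; origin on the table, 12 below the bay point, same axes. The shoe on it is 160 x 74, 28 high at its head. Its pocket is 42.5 wide between side walls 12 high; pocket and base share one centre line.
- carton: Bystander: loose cardboard carton with blue band, 60 x 150 x 55, origin in the middle of its underside.
- filter: Bystander: loose white and red oil filter can standing up, 76 across, 86 high, origin in the middle of its underside.
- bearing: Bystander: loose steel bearing ring lying flat, 72 outside, 36 hole, 18 high, origin in the middle of its underside.
Things that resemble listed ones, but are neither listed nor needed, are in the scene too. Leave any blue or turquoise look-alike of the cradle alone.

How it is judged (in metres and radians):
On the way:
1. the tongue's end is down at the toe end of the pocket while the battery is still tilted heel up (x of toe in the frame of bay below -0.0305 m and z of toe in the frame of bay between -0.002 and 0.0095 m and y of toe in the frame of bay between -0.006 and 0.006 m and angle between battery's own z axis and vertical above 0.13 rad and z of heel in the frame of bay above 0.015 m), for 0.1 s.
At the end, for the whole second after the job is handed in: The battery lies flat on the pocket floor (height within 2.5 mm, tilt under 0.04 rad, in line within 0.06 rad), within 2.5 mm of the centre line and 22.5 mm of the bay point lengthwise (wherever the shoe is clamped), tongue at the toe end, released and at rest (x of battery in the frame of bay between -0.0225 and 0.0225 m and y of battery in the frame of bay between -0.0025 and 0.0025 m and z of battery in the frame of bay between -0.002 and 0.0025 m and x of toe in the frame of bay below -0.0315 m and angle between battery's own z axis and vertical below 0.04 rad and angle between the x axis of battery and the x axis of bay, either way round below 0.06 rad and linear speed of battery below 0.01 m/s and contact force between the fingers and battery below 0.1 N); the robot touches nothing.
It fails at once if the battery is pressed against the cradle with more than 35 N (contact force between battery and cradle above 35 N).
It fails at once if the fingers press on the cradle with more than 20 N (contact force between the fingers and cradle above 20 N).
It fails at once if the carton is moved by more than 20 mm (distance of carton from where it was at the start of the episode above 0.02 m).
It fails at once if the filter is moved by more than 20 mm (distance of filter from where it was at the start of the episode above 0.02 m).
It fails at once if the bearing is moved by more than 20 mm (distance of bearing from where it was at the start of the episode above 0.02 m).
It also fails if it takes over 54 s, if anything falls off the work surface, if the arm or the gripper's body presses on something with over 40 N, if the wrist force passes 120 N, or if a joint passes its speed limit or range.

## Robot

A 6-joint arm with a two-finger parallel gripper is mounted at the origin on the work surface. World frame = base frame: x ahead of the robot, y to its left, z up, the work surface at z = 0. Lengths are in mm, angles in rad, forces in N, time in s.
With the tool pointing down it reaches from about 400 to 925 mm from the base axis. Payload 12.5 kg.
Tool frame: the origin (TCP) lies at the very end of the fingers, on their centre line; the grasp point (between the pads) lies env.grip_point_offset behind it (env.grip_point_offset is the distance from the TCP to the grasp point, in mm); y points along the fingers, z is the direction in which the jaws open and shut, and the axes are right-handed (so a half turn about y gives the same grasp; the last joint's range is limited). The gripper opens to 95 mm and grips with 3 to 60 N. Pads are 20 mm wide; open, the fingers measure 119 mm over their backs; the gripper's body (75 mm by 180 mm) begins 59 mm behind the grasp point.
Start: joints at [1.004, 0.491, 1.559, -0, 1.092, -0.106], TCP at [277.902, 559.837, 214.661] pointing down, gripper open.
Joint ranges: [-3.1, 3.1], [-0.84, 2.19], [0.05, 2.79], [-1.13, 4.28], [0.06, 2.93], [-2.69, 2.69]. Speed limits (rad/s): [2.22, 2.22, 2.79, 3.14, 3.14, 3.14].

## Interface

Orientations are given as [roll, pitch, yaw] about the fixed x, y, z axes, in that order (R = Rz(yaw) Ry(pitch) Rx(roll)).
In Python, from cell import readout, read_camera, env, nets gives the robot as it stands.
- The arm moves only by the tool apply_moves, never from a script. Its argument "increments" is a list of rows, each a list of 3 entries, a list of its own where there are three numbers: the shift along the tool's x, y, z in cm, then the turn, a rotation vector about the tool's x, y, z in degrees, then the finger opening in cm, from 0 to 9.51. A call has exactly 5 rows; each row shifts and turns the pose as measured when the row begins, along the tool's axes as they then stand; what a row does not reach is not made up. A row lasts 1/8 s, in which the tool goes at most 62.5 mm and 10.7 degrees, less where a joint would pass 70% of its speed; a pose out of reach is approached as far as the arm can. A call with a gripper value outside its range is refused whole. The fingers move at their own pace and stop on an object; the grip force is fixed at half the most. Time passes only in rows, so rows that do not move let the fingers close, or fill a call up. It gives the time, the measured TCP pose, the force and the opening at its end, in the units of the state.
- readout.state(): the state, without advancing time (a new reading comes with each control period).
- read_camera(name): name is "scene" or "top" or "wrist"; returns a dict with "img" (420x560x3 uint8, red, green, blue), "vfov" (degrees; the focal length in pixels is half the picture's height over the tangent of half this angle, whatever the lens; pixels are square), "cx", "cy" (the principal point, pixels), "rvec" (rotation vector, rad) and "tvec" (3), from world to camera coordinates, as OpenCV has them; the wrist camera has in their place "mount" (4x4, takes a point from camera to tool coordinates, whose origin is the TCP and whose axes are the tool frame's). Camera axes: x right, y down, z forward; pixel columns grow to the right and rows downward; lengths in mm; the calibration is good to about 2 mm. A picture is of the moment at which its call begins: read the wrist's pose just before it. There is no depth.
- env.job_done(): hands the job in, once; it reports no verdict.
Trained networks look in a picture, given as the dict that the camera call returned (one of the last four; its "shot" number tells which), for a name from the list of things; names that differ only in an ending like _2 or _b are one class to them, and where a whole thing is asked for, a point or a joint stands for the part that bears it (a point fixed in the world has none). Each returns a list of dicts, best first, with "confidence" (0 to 1); they miss things now and then, are a little off and sometimes report something else, mostly with a low value. They report only what shows in the picture. A call takes as long as a camera call. They do not tell look-alikes from the thing itself.
- nets.look_for(picture, thing): "point" ([x, y, z] in mm, in the coordinates of the camera as it stood for that picture, good to about 4 mm: the middle of the surface that is visible of it).
- nets.mark_of(picture, thing): "point" ([x, y, z] in mm, in the coordinates of the camera as it stood for that picture, good to about 4 mm: a listed point, or the origin of a listed thing).
The state is a dict: "t": time; "joints": joint angles; "qvel": joint speeds; "tau": joint torques, N m; "eef_pos": TCP position; "tcp_rot": TCP orientation; "ft_force": force on the tool from outside, world axes, zero at the start; "moment": the same for the moment, N m; "opening": opening from 0.0 (shut) to 1.0 (fully open).
Only numpy, scipy, OpenCV 4.12 (cv2) and the standard library are available. Lean on these libraries where they do the work, as an engineer would, in place of code of your own. Each camera call takes 0.05 s, during which the arm holds its last target. There are 200 camera calls.

## Working session

There is one attempt and no reset: what is moved stays moved. The work goes in short steps, Python scripts to look and compute and a tool call to move; the robot and the scene stay as the last step left them, time stands still between calls to the robot, and variables do not carry over. Pictures are saved under pics/ and viewed, about 8 in all and at most 12, crops included, and the job is handed in when it is done.

Besides the shell and the picture viewer there is one more tool, called after "Call:" in YAML: its name, and indented under it one key for each argument. apply_moves: Moves the arm, as the interface text tells. Its arguments: {"type":"object","properties":{"increments":{"type":"array"}},"required":["increments"]}

```bash
ls; mkdir -p pics; cat > h.py <<'E'
import numpy as np, cv2
from scipy.spatial.transform import Rotation as Ro
from cell import readout, read_camera, env, nets
def tool():
    s=readout.state(); return np.array(s['eef_pos'],float), Ro.from_euler('xyz',s['tcp_rot']).as_matrix(), s
def c2w(p,P,T=None):
    P=np.array(P,float)
    if 'mount' in p:
        m=np.array(p['mount']); q=m[:3,:3]@P+m[:3,3]; return T[1]@q+T[0]
    R=cv2.Rodrigues(np.array(p['rvec'],float))[0]; return R.T@(P-np.array(p['tvec'],float).ravel())
def save(p,n): cv2.imwrite('pics/'+n,p['img'][:,:,::-1])
def pix2w(p,uv,z,T=None):
    f=p['img'].shape[0]/2/np.tan(np.radians(p['vfov'])/2)
    d=np.array([(uv[0]-p['cx'])/f,(uv[1]-p['cy'])/f,1.])
    o=c2w(p,[0,0,0],T); e=c2w(p,d,T)-o
    return o+e*(z-o[2])/e[2]
def w2pix(p,W):
    f=p['img'].shape[0]/2/np.tan(np.radians(p['vfov'])/2)
    R=cv2.Rodrigues(np.array(p['rvec'],float))[0]; c=R@np.array(W,float)+np.array(p['tvec'],float).ravel()
    return np.array([p['cx']+f*c[0]/c[2],p['cy']+f*c[1]/c[2]])
E
python3 - <<'E'
from h import *
T=tool(); print(T[2],env.grip_point_offset)
ims=[]
for n in('top','scene'):
    p=read_camera(n); ims.append(p['img'])
    print(n,p['vfov'],'cam',c2w(p,[0,0,0]))
    for t in('battery_mid','toe','heel','battery','bay','toe_lip','contact_face','heel_ridge','cradle','carton','filter','bearing'):
        print(t,[(np.round(c2w(p,d['point'])).tolist(),round(d['confidence'],2),w2pix(p,c2w(p,d['point'])).round().tolist()) for d in nets.mark_of(p,t)[:3]])
    save(p,n+'0.png')
E
```

```text
pics
{'t': 0.0, 'joints': array([ 1.00442368e+00,  4.91513090e-01,  1.55947173e+00, -8.86180041e-06,
        1.09168446e+00, -1.05597861e-01]), 'qvel': array([ 7.04216864e-04, -4.60174090e-04, -1.64058103e-04, -9.67254846e-04,
       -2.96734656e-05,  2.53820181e-05]), 'tau': array([-3.39890736e-03, -6.12636065e+01, -2.58174419e+01,  6.91151619e-02,
        4.82896809e-02, -1.18875128e-04]), 'eef_pos': array([277.74581889, 559.61360783, 214.08294376]), 'tcp_rot': array([-1.57186778e+00,  1.05662078e-04, -4.60770756e-01]), 'ft_force': array([-0.10249386,  1.04730779,  0.97181529]), 'moment': array([ 0.00571722,  0.05856333, -0.01764534]), 'opening': 1.0002929384024053} 18.8
top 50.41498573343742 cam [ 314.59737261  -85.2471031  1050.38148836]
battery_mid [([532.0, 201.0, 20.0], 0.86, [150.0, 193.0]), ([496.0, -168.0, 24.0], 0.21, [307.0, 209.0])]
toe [([479.0, 197.0, 5.0], 0.78, [152.0, 216.0])]
heel [([572.0, 204.0, 8.0], 0.72, [151.0, 177.0]), ([721.0, -208.0, 3.0], 0.47, [322.0, 121.0])]
battery [([530.0, 199.0, 9.0], 0.92, [152.0, 195.0]), ([575.0, 206.0, 7.0], 0.47, [151.0, 176.0
[... 1636 characters left out ...]
face [([690.0, -438.0, 16.0], 0.94, [195.0, 320.0]), ([489.0, -162.0, 17.0], 0.76, [266.0, 225.0]), ([150.0, -261.0, 21.0], 0.61, [201.0, 159.0])]
heel_ridge [([236.0, -314.0, 22.0], 0.96, [192.0, 181.0]), ([780.0, -448.0, 17.0], 0.84, [201.0, 356.0]), ([576.0, -199.0, 21.0], 0.75, [266.0, 251.0])]
cradle [([530.0, -182.0, -0.0], 0.96, [265.0, 241.0]), ([198.0, -291.0, 1.0], 0.81, [197.0, 175.0]), ([736.0, -442.0, -4.0], 0.57, [200.0, 341.0])]
carton [([719.0, 196.0, 1.0], 0.6, [410.0, 247.0])]
filter [([723.0, -211.0, -6.0], 0.93, [283.0, 302.0])]
bearing [([717.0, 5.0, -3.0], 0.88, [352.0, 271.0]), ([537.0, -181.0, 13.0], 0.55, [266.0, 240.0]), ([537.0, -184.0, 1.0], 0.52, [265.0, 243.0])]
```

View pics/top0.png

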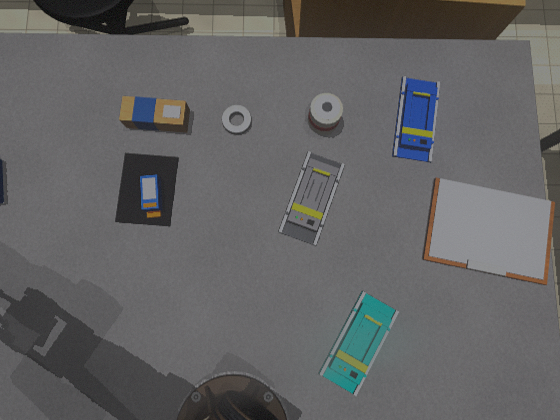

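View pics/scene0.png

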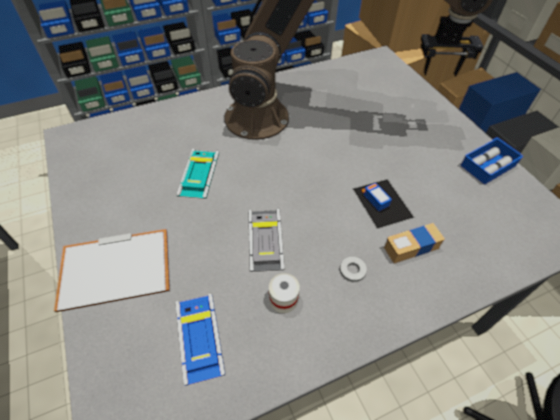

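The grey cradle is at about pixel (312,198) in the top view, with its toe lip at (307,211). The battery is on the mat at (150,193) with its toe end down the image. The blue (417,118) and turquoise (360,343) units are look-alikes. I'll move above the battery first.

```bash
cat >> h.py <<'E'
def goalR(yaw,tilt=0): return Ro.from_euler('z',yaw).as_matrix()@Ro.from_euler('x',-np.pi/2).as_matrix()@Ro.from_euler('z',-tilt).as_matrix()
def plan(pos,R,n,g):
    p,R0,s=tool(); rv=Ro.from_matrix(R0.T@R).as_rotvec(); d=(np.array(pos)-p)/n
    for i in range(n):
        Ri=R0@Ro.from_rotvec(rv*i/n).as_matrix()
        print([(Ri.T@d/10).round(2).tolist(),np.degrees(rv/n).round(2).tolist(),g])
E
python3 -c "
from h import *
plan([530,201,205],goalR(0.08),10,9.5)"
```

```text
[[3.85, 0.1, -2.09], [-0.0, -3.1, 0.0], 9.5]
[[3.73, 0.1, -2.3], [-0.0, -3.1, 0.0], 9.5]
[[3.61, 0.1, -2.5], [-0.0, -3.1, 0.0], 9.5]
[[3.46, 0.1, -2.69], [-0.0, -3.1, 0.0], 9.5]
[[3.31, 0.1, -2.87], [-0.0, -3.1, 0.0], 9.5]
[[3.15, 0.1, -3.05], [-0.0, -3.1, 0.0], 9.5]
[[2.99, 0.1, -3.21], [-0.0, -3.1, 0.0], 9.5]
[[2.81, 0.1, -3.37], [-0.0, -3.1, 0.0], 9.5]
[[2.62, 0.1, -3.52], [-0.0, -3.1, 0.0], 9.5]
[[2.43, 0.1, -3.65], [-0.0, -3.1, 0.0], 9.5]
```

Call:
apply_moves:
  increments:
    - [[3.85,0.1,-2.1],[0,-3.1,0],9.5]
    - [[3.7,0.1,-2.3],[0,-3.1,0],9.5]
    - [[3.6,0.1,-2.5],[0,-3.1,0],9.5]
    - [[3.5,0.1,-2.7],[0,-3.1,0],9.5]
    - [[3.3,0.1,-2.9],[0,-3.1,0],9.5]

```text
t: 1.92
eef_pos: [406.2, 377.7, 209.4]
tcp_rot: [-1.57, -0.001, -0.177]
ft_force: [0.0, -0.2, -0.1]
opening: 0.997
```

Call:
apply_moves:
  increments:
    - [[3.15,0.1,-3.05],[0,-3.1,0],9.5]
    - [[3.0,0.1,-3.2],[0,-3.1,0],9.5]
    - [[2.8,0.1,-3.4],[0,-3.1,0],9.5]
    - [[2.6,0.1,-3.5],[0,-3.1,0],9.5]
    - [[2.4,0.1,-3.65],[0,-3.1,0],9.5]

```text
t: 2.55
eef_pos: [538.9, 194.1, 204.9]
tcp_rot: [-1.569, -0.003, 0.103]
ft_force: [0.1, 0.4, 0.1]
opening: 1.002
```

```bash
python3 - <<'E'
from h import *
T=tool(); p=read_camera('wrist'); print(T[0],T[2]['tcp_rot'],p['mount'],p['vfov'])
for t in('battery_mid','toe','heel','battery'):
    print(t,[(np.round(c2w(p,d['point'],T),1).tolist(),round(d['confidence'],2)) for d in nets.mark_of(p,t)[:3]])
save(p,'w1.png')
E
```

```text
[538.88652166 194.10799192 204.94857202] [-1.56919601 -0.0026776   0.10279809] [[ 9.61523633e-04  9.72001768e-01  2.34971569e-01 -6.46099828e+01]
 [ 1.72849315e-04 -2.34971835e-01  9.72002164e-01 -1.69958007e+02]
 [ 9.99999523e-01 -8.93988378e-04 -3.93940813e-04  6.77257294e-01]
 [ 0.00000000e+00  0.00000000e+00  0.00000000e+00  1.00000000e+00]] 66.09365101239834
battery_mid [([531.8, 196.9, 25.0], 0.62)]
toe [([475.3, 197.0, 8.3], 0.91)]
heel []
battery [([532.7, 202.8, 5.2], 0.74)]
```

View pics/w1.png

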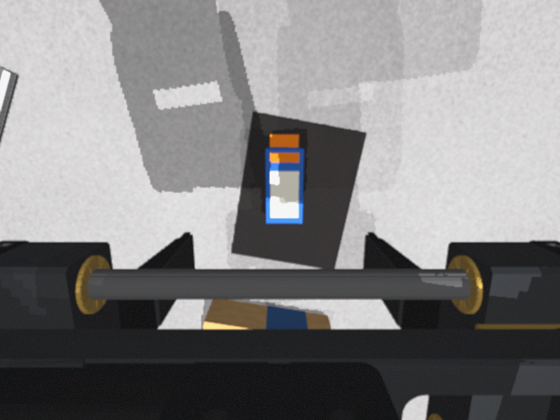

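The wrist view shows the battery's top face with corners near (265,150), (303,149), (302,223) and (266,223). The toe is up-image, and the battery is almost square with the tool. I'll convert these to positions.

```bash
python3 - <<'E'
from h import *
T=tool(); p=read_camera('wrist'); im=p['img'].astype(int)
# blue-ish mask of the block near it
hsv=cv2.cvtColor(p['img'],cv2.COLOR_RGB2HSV)
m=cv2.inRange(hsv,(95,120,60),(130,255,255)); m[:, :240]=0; m[:,330:]=0; m[:120]=0;m[240:]=0
c=max(cv2.findContours(m,cv2.RETR_EXTERNAL,cv2.CHAIN_APPROX_NONE)[0],key=cv2.contourArea)
r=cv2.minAreaRect(c); print(r)
b=cv2.boxPoints(r); print(b.round(1).tolist())
W=np.array([pix2w(p,q,39,T) for q in b]); print(W.round(1).tolist(), W.mean(0))
for i in range(4): e=W[(i+1)%4]-W[i]; print(np.linalg.norm(e),np.arctan2(e[1],e[0]))
E
```

```text
((282.5, 186.0), (76.0, 39.0), 90.0)
[[263.0, 148.0], [302.0, 148.0], [302.0, 224.0], [263.0, 224.0]]
[[491.9, 175.7, 39.0], [487.9, 215.4, 39.0], [568.3, 224.8, 39.0], [572.5, 182.8, 39.0]] [530.15034053 199.67705318  39.        ]
39.89057431003156 1.6698713999255899
80.93008796420034 0.11628245154154558
42.2058877276675 -1.4720653474852643
80.9088464877208 -3.0539230699680737
```

```bash
python3 -c "
from h import *
plan([530.3,199.8,20],goalR(0.10),5,9.5)"
```

```text
[[-0.14, 3.7, 0.08], [-0.02, 0.01, 0.02], 9.5]
[[-0.14, 3.7, 0.09], [-0.02, 0.01, 0.02], 9.5]
[[-0.14, 3.7, 0.09], [-0.02, 0.01, 0.02], 9.5]
[[-0.14, 3.7, 0.09], [-0.02, 0.01, 0.02], 9.5]
[[-0.14, 3.7, 0.09], [-0.02, 0.01, 0.02], 9.5]
```

Call:
apply_moves:
  increments:
    - [[-0.15,3.7,0.1],[0,0,0],9.5]
    - [[-0.15,3.7,0.1],[0,0,0],9.5]
    - [[-0.15,3.7,0.1],[0,0,0],9.5]
    - [[-0.15,3.7,0.1],[0,0,0],9.5]
    - [[-0.1,3.0,0.05],[0,0,0],9.5]

```text
t: 3.48
eef_pos: [529.4, 206.5, 25.6]
tcp_rot: [-1.568, -0.01, 0.108]
ft_force: [0.1, 0.1, -0.2]
opening: 1.001
```

Call:
apply_moves:
  increments:
    - [[0,0,0],[0,0,0],6.5]
    - [[0,0,0],[0,0,0],6.5]
    - [[0,0,0],[0,0,0],6.5]
    - [[0,0,0],[0,0,0],6.5]
    - [[0,0,0],[0,0,0],6.5]

```text
t: 4.1
eef_pos: [529.2, 208.7, 28.2]
tcp_rot: [-1.567, -0.012, 0.11]
ft_force: [0.7, -0.4, -1.3]
opening: 0.684
```

```bash
python3 -c "
from h import *
print(tool())
plan([530.3,199.8,19.5],goalR(0.10),1,6.5)"
```

```text
(array([529.15394464, 208.69318437,  28.15381823]), array([[ 0.99386507,  0.0111644 , -0.11003444],
       [ 0.10998767,  0.00472154,  0.99392174],
       [ 0.01161607, -0.99992653,  0.00346463]]), {'t': 4.1, 'joints': array([ 0.25872467,  0.65949889,  1.86653456,  0.00300929,  0.6035602 ,
       -1.42477726]), 'qvel': array([-0.00077075, -0.00886749, -0.00247336,  0.0015496 ,  0.0014488 ,
        0.00091302]), 'tau': array([ 8.32261168e-02, -6.11330867e+01, -1.51383483e+01, -8.50510929e-03,
        5.35912940e-02,  5.81633358e-04]), 'eef_pos': array([529.15394464, 208.69318437,  28.15381823]), 'tcp_rot': array([-1.56733146, -0.01161633,  0.11021811]), 'ft_force': array([ 0.69710407, -0.43976305, -1.27630958]), 'moment': array([0.0292513 , 0.01071368, 0.01213965]), 'opening': 0.6843064263001895})
[[0.01, 0.86, -0.9], [-0.2, 0.59, 0.66], 6.5]
```

Call:
apply_moves:
  increments:
    - [[0,0.4,-0.5],[0,0,0.3],6.5]
    - [[0,0.35,-0.4],[0,0.3,0.3],6.5]
    - [[0,0.1,0],[0,0,0],6.5]
    - [[0,0,0],[0,0,0],6.5]
    - [[0,0,0],[0,0,0],6.5]

```text
t: 4.72
eef_pos: [530.4, 198.7, 19.1]
tcp_rot: [-1.567, -0.0, 0.104]
ft_force: [0.3, 0.3, 0.5]
opening: 0.684
```

```bash
python3 -c "
from h import *
plan([530.3,199.8,19.5],goalR(0.10),1,6.5)"
```

```text
[[-0.0, -0.04, 0.11], [-0.2, 0.22, 0.02], 6.5]
```

Good; closing.

Call:
apply_moves:
  increments:
    - [[0,0,0.1],[0,0,0],4.0]
    - [[0,0,0],[0,0,0],3.0]
    - [[0,0,0],[0,0,0],3.0]
    - [[0,0,0],[0,0,0],3.0]
    - [[0,0,0],[0,0,0],3.0]

```text
t: 5.35
eef_pos: [530.3, 200.1, 19.2]
tcp_rot: [-1.567, -0.001, 0.104]
ft_force: [-0.2, -0.2, -0.0]
opening: 0.417
```

Call:
apply_moves:
  increments:
    - [[0,-0.2,0],[0,0,0],3.0]
    - [[0,-1.0,0],[0,0,0],3.0]
    - [[0,-2,0],[0,0,0],3.0]
    - [[0,-3,0],[0,0,0],3.0]
    - [[0,-3,0],[0,0,0],3.0]

```text
t: 5.98
eef_pos: [529.2, 199.4, 113.5]
tcp_rot: [-1.568, 0.004, 0.104]
ft_force: [1.4, 0.2, 0.3]
opening: 0.417
```

```bash
python3 - <<'E'
from h import *
T=tool(); 
print(T[0],T[2]['tcp_rot'],T[2]['ft_force'])
# refine cradle from top & scene cams, several shots
acc={}
for n in('top','scene','top','scene','top'):
    p=read_camera(n)
    for t in('bay','toe_lip','heel_ridge','cradle'):
        for d in nets.mark_of(p,t):
            w=c2w(p,d['point'])
            if abs(w[0]-535)<70 and abs(w[1]+182)<50: acc.setdefault(t,[]).append(w); print(n,t,w.round(1),round(d['confidence'],2)); break
for t in acc: print(t,np.mean(acc[t],0))
p=read_camera('top'); c=cv2.resize(p['img'][140:250,260:370],None,fx=5,fy=5,interpolation=cv2.INTER_CUBIC)
cv2.imwrite('pics/crop.png',c[:,:,::-1])
plan([440,-145,150],goalR(-0.37),8,3.0)
E
```

```text
[529.18292271 199.38841457 113.51725408] [-1.56785476  0.00370807  0.10414312] [1.43886628 0.19782282 0.26333378]
top bay [ 540.2 -182.8    8.8] 0.7
top toe_lip [ 497.8 -172.    24.8] 0.58
top heel_ridge [ 577.2 -197.5   26. ] 0.97
top cradle [ 540.  -185.1    0.6] 0.81
scene bay [ 535.2 -182.8   13.2] 0.87
scene toe_lip [ 492.5 -168.8   20.3] 0.61
scene heel_ridge [ 575.  -200.8   20.9] 0.71
scene cradle [ 531.8 -186.2   -0.7] 0.66
top bay [ 542.  -183.9    7.9] 0.81
top toe_lip [ 497.2 -166.6   25.8] 0.74
top heel_ridge [ 579.6 -199.4   23.7] 0.55
top cradle [ 541.3 -185.     0.6] 0.95
scene bay [ 537.6 -182.6   13.7] 0.65
scene toe_lip [ 493.3 -171.    20.1] 0.64
scene heel_ridge [ 576.6 -200.6   24.5] 0.76
scene cradle [ 5.337e+02 -1.845e+02 -1.000e-01] 0.8
top bay [ 541.6 -183.5    8. ] 0.85
top toe_lip [ 499.8 -170.3   23.5] 0.62
top heel_ridge [ 577.8 -200.5   24.2] 0.64
top cradle [ 540.2 -184.9   -3.2] 0.8
bay [ 539.32295815 -183.12853729   10.31990955]
toe_lip [ 496.11805775 -169.73748478   22.91799732]
heel_ridge [ 577.24264234 -199.75325872   23.89096694]
cradle [ 537.40764078 -185.14598455   -0.57514423]
[[-1.56, -0.48, -4.16], [-0.01, 3.4, -0.03], 3.0]
[[-1.31, -0.48, -4.25], [-0.01, 3.4, -0.03], 3.0]
[[-1.06, -0.48, -4.32], [-0.01, 3.4, -0.03], 3.0]
[[-0.8, -0.48, -4.38], [-0.01, 3.4, -0.03], 3.0]
[[-0.54, -0.48, -4.41], [-0.01, 3.4, -0.03], 3.0]
[[-0.27, -0.48, -4.44], [-0.01, 3.4, -0.03], 3.0]
[[-0.01, -0.48, -4.45], [-0.01, 3.4, -0.03], 3.0]
[[0.25, -0.48, -4.44], [-0.01, 3.4, -0.03], 3.0]
```

View pics/crop.png

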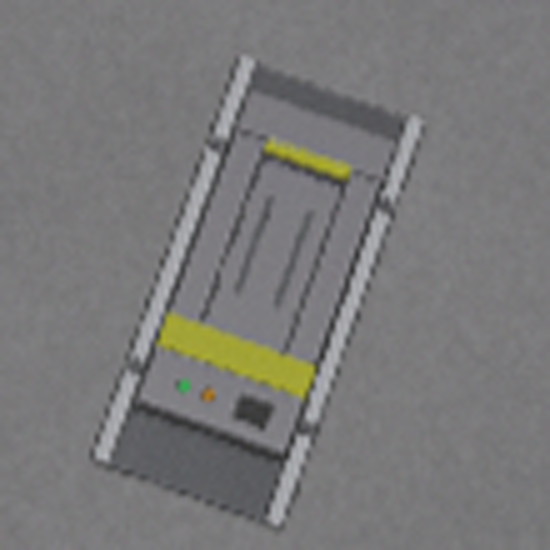

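The crop shows the shoe between the two light rails. The toe lip's front edge runs from about (170,318) to (316,370) in crop pixels, and the heel ridge's inner edge from (264,152) to (350,178). I'll carry the battery over there and measure with the wrist camera.

```bash
python3 - <<'E'
from h import *
plan([605,-207,150],goalR(-0.36),10,3.0)
E
```

```text
[[0.33, -0.39, -4.12], [-0.01, 2.66, -0.02], 3.0]
[[0.52, -0.39, -4.1], [-0.01, 2.66, -0.02], 3.0]
[[0.71, -0.39, -4.07], [-0.01, 2.66, -0.02], 3.0]
[[0.9, -0.39, -4.03], [-0.01, 2.66, -0.02], 3.0]
[[1.08, -0.39, -3.99], [-0.01, 2.66, -0.02], 3.0]
[[1.27, -0.39, -3.93], [-0.01, 2.66, -0.02], 3.0]
[[1.45, -0.39, -3.87], [-0.01, 2.66, -0.02], 3.0]
[[1.63, -0.38, -3.8], [-0.01, 2.66, -0.02], 3.0]
[[1.8, -0.38, -3.72], [-0.01, 2.66, -0.02], 3.0]
[[1.97, -0.38, -3.63], [-0.01, 2.66, -0.02], 3.0]
```

Call:
apply_moves:
  increments:
    - [[0.3,-0.8,-4.1],[0,2.7,0],3.0]
    - [[0.5,-0.8,-4.1],[0,2.7,0],3.0]
    - [[0.7,-0.8,-4.1],[0,2.7,0],3.0]
    - [[0.9,-0.8,-4.0],[0,2.7,0],3.0]
    - [[1.1,-0.8,-4.0],[0,2.7,0],3.0]

```text
t: 7.9
eef_pos: [566.8, -7.2, 152.2]
tcp_rot: [-1.569, 0.005, -0.134]
ft_force: [0.3, 0.3, -0.8]
opening: 0.416
```

Call:
apply_moves:
  increments:
    - [[1.3,0,-3.9],[0,2.6,0],3.0]
    - [[1.45,0,-3.9],[0,2.6,0],3.0]
    - [[1.6,0,-3.8],[0,2.6,0],3.0]
    - [[1.8,0,-3.7],[0,2.6,0],3.0]
    - [[2.0,0,-3.6],[0,2.6,0],3.0]

```text
t: 8.52
eef_pos: [604.4, -217.3, 152.5]
tcp_rot: [-1.57, 0.003, -0.369]
ft_force: [0.8, 0.2, -1.3]
opening: 0.42
```

Call:
apply_moves:
  increments:
    - [[0,0,0],[0,0,0],3.0]
    - [[0,0,0],[0,0,0],3.0]
    - [[0,0,0],[0,0,0],3.0]
    - [[0,0,0],[0,0,0],3.0]
    - [[0,0,0],[0,0,0],3.0]

```text
t: 9.15
eef_pos: [604.1, -216.9, 152.2]
tcp_rot: [-1.569, 0.004, -0.369]
ft_force: [-0.7, 0.1, -2.1]
opening: 0.418
```

```bash
python3 - <<'E'
from h import *
T=tool(); p=read_camera('wrist'); print(T[0],T[2]['tcp_rot'],T[2]['ft_force'])
for t in('bay','cradle','toe_lip','contact_face','heel_ridge','toe','battery_mid'):
    print(t,[(np.round(c2w(p,d['point'],T),1).tolist(),round(d['confidence'],2)) for d in nets.mark_of(p,t)[:2]])
np.savez('w2.npz',img=p['img'],mount=p['mount'],vfov=p['vfov'],cx=p['cx'],cy=p['cy'],p=T[0],R=T[1])
save(p,'w2.png')
E
```

```text
[ 604.12523601 -216.921915    152.17337625] [-1.56933663  0.00410755 -0.36861555] [-0.66568312  0.10590796 -2.08292226]
bay [([539.7, -184.0, 9.9], 0.76)]
cradle []
toe_lip [([497.1, -163.8, 18.6], 0.94)]
contact_face [([491.2, -161.2, 15.6], 0.93)]
heel_ridge []
toe [([552.0, -193.9, 141.9], 0.88)]
battery_mid [([605.4, -218.8, 156.3], 0.59)]
```

View pics/w2.png

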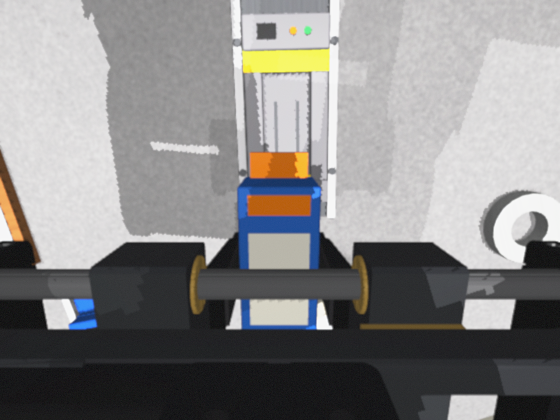

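The wrist view shows the toe lip as a yellow band at rows 50–72, columns 243–329, with the front edge at row 72. The tongue is in hand at (250–308, 152–178), well aligned with the pocket. I'll measure the lip edge and the centre line.

```bash
python3 - <<'E'
from h import *
z=np.load('w2.npz'); p={k:z[k] for k in('img','mount')}; 
for k in('vfov','cx','cy'): p[k]=float(z[k])
T=(z['p'],z['R'])
hsv=cv2.cvtColor(p['img'],cv2.COLOR_RGB2HSV)
m=cv2.inRange(hsv,(25,120,120),(35,255,255)); m[130:]=0
ys,xs=np.nonzero(m); print(np.percentile(xs,[0,1,99,100]),np.percentile(ys,[0,1,99,100]))
cols=range(xs.min()+4,xs.max()-4)
bot=[np.nonzero(m[:,c])[0].max() for c in cols]; top=[np.nonzero(m[:,c])[0].min() for c in cols]
kb=np.polyfit(list(cols),bot,1); kt=np.polyfit(list(cols),top,1)
rows=range(54,70); L=[np.nonzero(m[r])[0].min() for r in rows];Rr=[np.nonzero(m[r])[0].max() for r in rows]
l,r=np.mean(L),np.mean(Rr)+1; print(l,r,kb,kt)
A=[pix2w(p,(u,np.polyval(kb,u)+1),21.5,T) for u in(l,r)]; print('front edge',A,'w',np.linalg.norm(A[0]-A[1]))
mid=(A[0]+A[1])/2; e=A[1]-A[0]; yaw=np.arctan2(e[1],e[0])-np.pi/2; print('lip mid',mid,'yaw',yaw)
B=[pix2w(p,(u,np.polyval(kt,u)),25.5,T) for u in(l,r)]; print('rear mid',(B[0]+B[1])/2)
# rail/shoe edges: print gray rows
g=cv2.cvtColor(p['img'],cv2.COLOR_RGB2GRAY).astype(int)
for rr in (10,90,120,140): print(rr,g[rr,225:345].tolist())
T0=T[0];R=T[1]
# tongue top corner at z
E
```

```text
[243. 243. 328. 328.] [28. 50. 72. 72.]
243.0 329.0 [-2.34765235e-02  7.78206793e+01] [-2.98911615e-02  5.82852148e+01]
front edge [array([ 486.34116846, -203.37239679,   21.5       ]), array([ 511.82850475, -132.98472536,   21.5       ])] w 74.86006011306752
lip mid [ 499.0848366  -168.17856107   21.5       ] yaw -0.34741290361423505
rear mid [ 483.17400106 -162.21856834   25.5       ]
10 [148, 144, 145, 143, 138, 142, 200, 222, 231, 245, 246, 246, 247, 247, 246, 191, 135, 146, 156, 157, 156, 154, 154, 153, 155, 153, 155, 155, 158, 153, 152, 154, 157, 154, 148, 145, 143, 143, 144, 144, 145, 146, 146, 144, 145, 146, 146, 147, 148, 147, 149, 149, 147, 148, 146, 148, 145, 145, 149, 150, 146, 145, 146, 147, 147, 149, 146, 144, 145, 147, 147, 146, 147, 147, 147, 145, 143, 145, 147, 148, 150, 145, 146, 145, 146, 146, 149, 149, 148, 148, 146, 144, 144, 149, 152, 152, 149, 147, 150, 151, 148, 147, 138, 109, 142, 232, 248, 247, 246, 246, 246, 246, 247, 245, 226, 213, 209, 192, 183, 182]
90 [152, 153, 155, 153, 152, 152, 151, 150, 144, 148, 208, 225, 226, 224, 224, 224, 225, 211, 142, 94, 117
[... 1004 characters left out ...]
5, 188, 168, 185, 242, 246, 245, 245, 245, 245, 245, 240, 213, 181, 176, 179, 184, 188, 189, 190]
140 [138, 137, 140, 139, 144, 142, 144, 143, 141, 141, 141, 144, 167, 199, 207, 207, 206, 205, 204, 193, 142, 98, 115, 134, 141, 137, 139, 139, 138, 137, 138, 138, 137, 137, 142, 176, 211, 199, 155, 154, 185, 210, 216, 217, 216, 216, 217, 216, 217, 202, 171, 160, 175, 205, 217, 216, 216, 217, 218, 217, 217, 217, 217, 216, 217, 218, 217, 217, 218, 218, 212, 180, 161, 168, 197, 215, 218, 218, 218, 218, 218, 208, 167, 134, 102, 94, 151, 203, 213, 204, 199, 203, 214, 213, 200, 195, 195, 195, 195, 196, 194, 179, 156, 215, 245, 246, 245, 245, 245, 245, 244, 219, 193, 192, 195, 192, 191, 186, 186, 184]
```

```bash
python3 - <<'E'
from h import *
z=np.load('w2.npz'); p={k:z[k] for k in('img','mount')}; 
for k in('vfov','cx','cy'): p[k]=float(z[k])
T=(z['p'],z['R'])
for pts,h in(([(284.7,10),(286.3,140)],14),([(285.7,40),(286.5,140)],14)):
    a,b=[pix2w(p,q,h,T) for q in pts]; e=b-a; print(a,b,np.arctan2(e[1],e[0]))
for a in range(2):pass
# slots in floor z=12
a=[pix2w(p,q,12,T) for q in((275.5,120),(297,120))]; print('slotmid',np.mean(a,0))
# pocket walls tops z=24: inner edges row 90/140
for r,l,rr in((90,261.7,310.5),(140,262.5,310.3)):
    a=[pix2w(p,q,24,T) for q in((l,r),(rr,r))]; print(np.mean(a,0),np.linalg.norm(a[1]-a[0]))
# tongue in hand: tool-frame predicted battery
c=T[0]; 
f=p['img'].shape[0]/2/np.tan(np.radians(p['vfov'])/2)
M=p['mount']; 
def proj(q): c=M[:3,:3].T@(np.array(q)-M[:3,3]); return (p['cx']+f*c[0]/c[2],p['cy']+f*c[1]/c[2])
# expected tongue end top corners in tool frame: x=-54,y=16-6=10,z=+-16
print([np.round(proj(q),1) for q in((-54,10,-16),(-54,10,16),(-40,10,-16),(-40,10,16),(-40,-20,-20),(-40,-20,20))])
E
```

```text
[ 451.15767148 -150.88398081   14.        ] [ 553.40469947 -188.38366994   14.        ] -0.3515233495298062
[ 473.40836281 -158.45790848   14.        ] [ 553.47221414 -188.2094032    14.        ] -0.35578397055511246
slotmid [ 536.49444282 -181.93574138   12.        ]
[ 513.13527331 -173.4844159    24.        ] 42.63002947491062
[ 553.14626666 -188.44876297   24.        ] 43.217922705508656
[array([247.8, 151.8]), array([306. , 151.8]), array([248.3, 177.2]), array([305.5, 177.1]), array([234., 186.]), array([319.2, 186. ])]
```

```bash
cat >> h.py <<'E'
YAW=-0.353
AX=np.array([np.cos(YAW),np.sin(YAW),0]); AY=np.array([-AX[1],AX[0],0])
BAY=np.array([544.1,-184.8,12.])   # shoe bay from lip sighting
LAT=0.0
def tcp(u,w,a): # toe bottom edge at u,w (shoe frame), tilt a
    c,s=np.cos(a),np.sin(a)
    return BAY+LAT*AY+(u+54*c-16.2*s)*AX+np.array([0,0,w+54*s+16.2*c])
def where():
    p,R,s=tool(); a=np.arcsin(R[2,0]); c,sn=np.cos(a),np.sin(a); d=p-BAY
    print('toe u %.1f w %.1f lat %.1f tilt %.3f yawerr %.3f roll %.3f'%(d@AX-54*c+16.2*sn,d[2]-54*sn-16.2*c,d@AY,a,np.arctan2(R[1,0],R[0,0])-YAW,R[2,2]),'F u %.1f y %.1f z %.1f'%tuple(np.array(s['ft_force'])@np.array([AX,AY,[0,0,1]]).T),'t',s['t'],'open',round(s['opening'],3))
E
python3 - <<'E'
from h import *
z=np.load('w2.npz'); hsv=cv2.cvtColor(z['img'],cv2.COLOR_RGB2HSV)
m=cv2.inRange(hsv,(5,130,80),(24,255,255)); m[:145]=0;m[225:]=0;m[:,:220]=0;m[:,340:]=0
for r in(154,158,162,166,170,174,200,208): x=np.nonzero(m[r])[0]; print(r,x.min(),x.max()+1) if len(x) else print(r)
c=np.nonzero(m[:,280])[0]; print(c)
b=cv2.inRange(hsv,(100,120,40),(130,255,255))
for r in(190,210,225): x=np.nonzero(b[r,225:335])[0]+225; print(r,x.min(),x.max()+1)
where(); plan(tcp(-36,15,.3),goalR(YAW,.3),5,3.0)
E
```

```text
154 250 308
158 250 308
162 250 308
166 250 308
170 250 308
174 250 310
200 248 310
208 248 310
[153 154 155 156 157 158 159 160 161 162 163 164 165 166 167 168 169 170
 171 172 173 174 175 176 177 196 197 198 199 200 201 202 203 204 205 206
 207 208 209 210 211 212 213 214]
190 238 321
210 238 320
225 239 319
toe u 13.5 w 124.0 lat -10.1 tilt -0.004 yawerr -0.017 roll 0.001 F u -0.9 y -0.2 z -1.5 t 9.55 open 0.421
[[-1.13, 1.88, 0.18], [0.01, -0.19, -3.49], 3.0]
[[-1.24, 1.8, 0.18], [0.01, -0.19, -3.49], 3.0]
[[-1.35, 1.73, 0.19], [0.01, -0.19, -3.49], 3.0]
[[-1.45, 1.64, 0.19], [0.01, -0.19, -3.49], 3.0]
[[-1.55, 1.55, 0.2], [0.01, -0.19, -3.49], 3.0]
```

Call:
apply_moves:
  increments:
    - [[-1.15,1.9,0.15],[0,-0.2,-3.5],3.0]
    - [[-1.25,1.8,0.15],[0,-0.2,-3.5],3.0]
    - [[-1.35,1.7,0.15],[0,-0.2,-3.5],3.0]
    - [[-1.45,1.6,0.2],[0,-0.2,-3.5],3.0]
    - [[-1.5,1.5,0.2],[0,-0.2,-3.5],3.0]

```text
t: 10.18
eef_pos: [554.7, -190.3, 58.7]
tcp_rot: [-1.574, -0.316, -0.352]
ft_force: [-0.1, -0.2, -1.3]
opening: 0.419
```

```bash
sed -i 's/^LAT=0.0/LAT=-1.2/' h.py; python3 - <<'E'
from h import *
where(); plan(tcp(-36,3,.3),goalR(YAW,.3),3,3.0)
E
```

```text
toe u -34.4 w 14.5 lat -1.5 tilt 0.316 yawerr 0.001 roll -0.003 F u -0.1 y -0.2 z -1.3 t 10.175 open 0.419
[[-0.16, 0.38, 0.01], [0.05, 0.02, 0.3], 3.0]
[[-0.16, 0.38, 0.01], [0.05, 0.02, 0.3], 3.0]
[[-0.16, 0.38, 0.01], [0.05, 0.02, 0.3], 3.0]
```

Call:
apply_moves:
  increments:
    - [[-0.15,0.4,0.0],[0,0,0.3],3.0]
    - [[-0.15,0.4,0.0],[0,0,0.3],3.0]
    - [[-0.15,0.35,0.0],[0,0,0.3],3.0]
    - [[0,0,0],[0,0,0],3.0]
    - [[0,0,0],[0,0,0],3.0]

```text
t: 10.8
eef_pos: [555.6, -190.9, 46.5]
tcp_rot: [-1.573, -0.297, -0.352]
ft_force: [0.4, 0.3, -2.1]
opening: 0.42
```

```bash
python3 - <<'E'
from h import *
where(); plan(tcp(-36,-1,.3),goalR(YAW,.3),4,3.0)
T=tool();p=read_camera('wrist'); c=p['img'][20:290,180:380]; c=cv2.resize(c,None,fx=2,fy=2,interpolation=cv2.INTER_CUBIC); cv2.imwrite('pics/w3.png',c[:,:,::-1])
E
```

```text
toe u -34.0 w 3.2 lat -1.7 tilt 0.297 yawerr 0.001 roll -0.002 F u 0.3 y 0.5 z -2.1 t 10.8 open 0.42
[[-0.08, 0.08, 0.01], [0.03, 0.01, -0.04], 3.0]
[[-0.08, 0.08, 0.01], [0.03, 0.01, -0.04], 3.0]
[[-0.08, 0.08, 0.01], [0.03, 0.01, -0.04], 3.0]
[[-0.08, 0.08, 0.01], [0.03, 0.01, -0.04], 3.0]
```

View pics/w3.png

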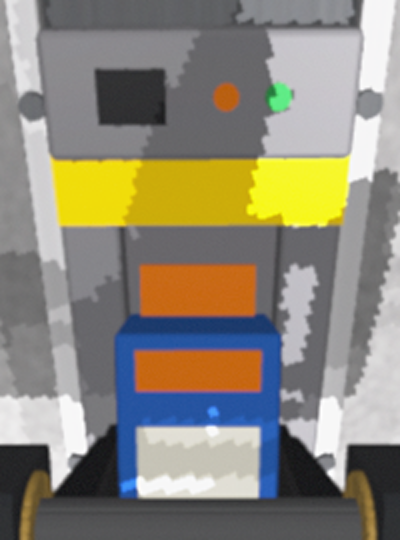

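The tongue is at columns 139–257 of the crop, row 265, about 12 mm heelwards of the lip edge (row 225). It sits roughly 1 mm left of the pocket's centre. I'll shift right a little, touch the floor, then slide in.

Call:
apply_moves:
  increments:
    - [[-0.1,0.1,0.08],[0,0,0],3.0]
    - [[-0.1,0.1,0.02],[0,0,0],3.0]
    - [[-0.1,0.1,0],[0,0,0],3.0]
    - [[-0.1,0.05,0],[0,0,0],3.0]
    - [[-0.1,0.05,0],[0,0,0],3.0]

```text
t: 11.48
eef_pos: [554.3, -189.3, 43.0]
tcp_rot: [-1.574, -0.303, -0.352]
ft_force: [1.1, 0.4, 7.5]
opening: 0.417
```

```bash
sed -i 's/^LAT=.*/LAT=-0.8/' h.py; python3 - <<'E'
from h import *
where(); plan(tcp(-50,0,.28),goalR(YAW,.28),5,3.0)
E
```

```text
toe u -35.6 w -0.6 lat -0.7 tilt 0.303 yawerr 0.001 roll -0.003 F u 0.9 y 0.7 z 7.5 t 11.475 open 0.417
[[-0.26, -0.07, -0.0], [0.03, 0.01, 0.27], 3.0]
[[-0.27, -0.07, -0.0], [0.03, 0.01, 0.27], 3.0]
[[-0.27, -0.07, -0.0], [0.03, 0.01, 0.27], 3.0]
[[-0.27, -0.07, -0.0], [0.03, 0.01, 0.27], 3.0]
[[-0.27, -0.07, -0.0], [0.03, 0.01, 0.27], 3.0]
```

Call:
apply_moves:
  increments:
    - [[-0.26,-0.08,0],[0,0,0.2],3.0]
    - [[-0.26,-0.07,0],[0,0,0.2],3.0]
    - [[-0.26,-0.07,0],[0,0,0.2],3.0]
    - [[-0.26,-0.07,0],[0,0,0.2],3.0]
    - [[-0.26,-0.07,0],[0,0,0.2],3.0]

```text
t: 12.1
eef_pos: [540.9, -184.5, 42.6]
tcp_rot: [-1.574, -0.285, -0.353]
ft_force: [0.0, -0.7, -0.4]
opening: 0.419
```

```bash
python3 - <<'E'
from h import *
where(); plan(tcp(-56,-.3,.26),goalR(YAW,.26),5,3.0)
E
```

```text
toe u -50.3 w -0.1 lat -0.8 tilt 0.285 yawerr 0.000 roll -0.003 F u 0.3 y -0.6 z -0.4 t 12.1 open 0.419
[[-0.1, -0.0, -0.0], [0.03, 0.01, 0.29], 3.0]
[[-0.1, -0.0, -0.0], [0.03, 0.01, 0.29], 3.0]
[[-0.1, 0.0, -0.0], [0.03, 0.01, 0.29], 3.0]
[[-0.1, 0.0, -0.0], [0.03, 0.01, 0.29], 3.0]
[[-0.1, 0.0, -0.0], [0.03, 0.01, 0.29], 3.0]
```

Call:
apply_moves:
  increments:
    - [[-0.12,0,0],[0,0,0.2],3.0]
    - [[-0.12,0,0],[0,0,0.2],3.0]
    - [[-0.12,0,0],[0,0,0.2],3.0]
    - [[-0.12,0,0],[0,0,0.2],3.0]
    - [[-0.12,0,0],[0,0,0.2],3.0]

```text
t: 12.72
eef_pos: [538.1, -183.6, 42.2]
tcp_rot: [-1.574, -0.274, -0.353]
ft_force: [5.8, -0.9, -0.7]
opening: 0.416
```

```bash
python3 - <<'E'
from h import *
where(); plan(tcp(-58,-.3,.2),goalR(YAW,.2),5,3.0)
E
```

```text
toe u -53.7 w -0.0 lat -0.9 tilt 0.274 yawerr 0.000 roll -0.004 F u 5.8 y 1.1 z -0.7 t 12.725 open 0.416
[[-0.06, 0.06, 0.0], [0.04, -0.0, 0.85], 3.0]
[[-0.06, 0.06, 0.0], [0.04, -0.0, 0.85], 3.0]
[[-0.06, 0.06, 0.0], [0.04, -0.0, 0.85], 3.0]
[[-0.06, 0.07, 0.0], [0.04, -0.0, 0.85], 3.0]
[[-0.06, 0.07, 0.0], [0.04, -0.0, 0.85], 3.0]
```

Call:
apply_moves:
  increments:
    - [[-0.13,0.06,0],[0,0,0.9],3.0]
    - [[-0.13,0.06,0],[0,0,0.9],3.0]
    - [[-0.13,0.06,0],[0,0,0.9],3.0]
    - [[-0.13,0.06,0],[0,0,0.9],3.0]
    - [[-0.13,0.06,0],[0,0,0.9],3.0]

```text
t: 13.35
eef_pos: [536.4, -183.0, 38.8]
tcp_rot: [-1.575, -0.202, -0.354]
ft_force: [7.5, -0.2, -3.1]
opening: 0.417
```

```bash
python3 - <<'E'
from h import *
where(); plan(tcp(-59,-.3,.1),goalR(YAW,.1),5,3.0)
E
```

```text
toe u -57.5 w 0.1 lat -1.0 tilt 0.202 yawerr -0.001 roll -0.004 F u 7.1 y 2.4 z -3.1 t 13.35 open 0.417
[[-0.0, 0.11, 0.0], [0.05, -0.01, 1.17], 3.0]
[[-0.0, 0.11, 0.0], [0.05, -0.01, 1.17], 3.0]
[[0.0, 0.11, 0.0], [0.05, -0.01, 1.17], 3.0]
[[0.0, 0.11, 0.0], [0.05, -0.01, 1.17], 3.0]
[[0.01, 0.11, 0.0], [0.05, -0.01, 1.17], 3.0]
```

Call:
apply_moves:
  increments:
    - [[-0.08,0.12,0.03],[0,0,1.3],3.0]
    - [[-0.08,0.12,0.03],[0,0,1.3],3.0]
    - [[-0.08,0.12,0],[0,0,1.3],3.0]
    - [[-0.08,0.12,0],[0,0,1.3],3.0]
    - [[-0.08,0.12,0],[0,0,1.3],3.0]

```text
t: 13.98
eef_pos: [537.4, -183.5, 34.6]
tcp_rot: [-1.577, -0.095, -0.354]
ft_force: [-1.4, 1.1, 17.0]
opening: 0.42
```

```bash
python3 - <<'E'
from h import *
where(); plan(tcp(-58.3,-.3,.0),goalR(YAW,.0),5,3.0)
E
```

```text
toe u -58.9 w 1.4 lat -1.1 tilt 0.095 yawerr -0.001 roll -0.006 F u -1.7 y 0.6 z 17.0 t 13.975 open 0.42
[[0.04, 0.14, 0.01], [0.07, -0.02, 1.09], 3.0]
[[0.04, 0.14, 0.01], [0.07, -0.02, 1.09], 3.0]
[[0.04, 0.14, 0.01], [0.07, -0.02, 1.09], 3.0]
[[0.04, 0.14, 0.01], [0.07, -0.02, 1.09], 3.0]
[[0.05, 0.14, 0.01], [0.07, -0.02, 1.09], 3.0]
```

Call:
apply_moves:
  increments:
    - [[-0.1,-0.15,0],[0,0,-1.2],3.0]
    - [[-0.1,-0.1,0],[0,0,-1.2],3.0]
    - [[-0.12,0,0],[0,0,0],3.0]
    - [[-0.12,0,0],[0,0,0],3.0]
    - [[-0.12,0,0],[0,0,0],3.0]

```text
t: 14.6
eef_pos: [535.4, -182.9, 37.5]
tcp_rot: [-1.577, -0.148, -0.355]
ft_force: [7.5, 0.4, -0.4]
opening: 0.418
```

```bash
python3 - <<'E'
from h import *
where(); plan(tcp(-60,0,.13),goalR(YAW,.13),5,3.0)
T=tool();p=read_camera('scene'); c=p['img'][205:275,225:310]; c=cv2.resize(c,None,fx=8,fy=8,interpolation=cv2.INTER_CUBIC); cv2.imwrite('pics/s4.png',c[:,:,::-1])
E
```

```text
toe u -59.8 w 1.5 lat -1.2 tilt 0.148 yawerr -0.002 roll -0.006 F u 6.9 y 3.0 z -0.4 t 14.6 open 0.418
[[-0.0, 0.05, 0.01], [0.08, -0.02, 0.21], 3.0]
[[-0.0, 0.05, 0.01], [0.08, -0.02, 0.21], 3.0]
[[-0.0, 0.05, 0.01], [0.08, -0.02, 0.21], 3.0]
[[-0.0, 0.05, 0.01], [0.08, -0.02, 0.21], 3.0]
[[-0.0, 0.05, 0.01], [0.08, -0.02, 0.21], 3.0]
```

View pics/s4.png

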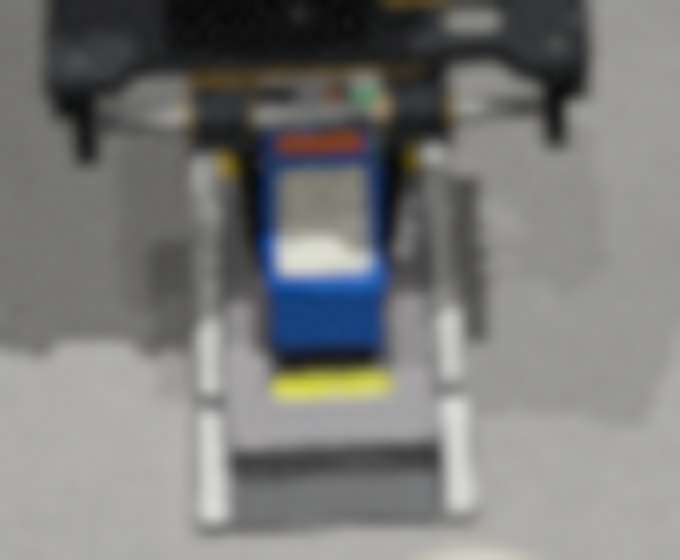

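The scene crop shows the heel face at rows 285–350 with its ledge just toe-side of the ridge (row 383), so the heel had been sitting on the ridge. I'll push further toeward before rocking down.

Call:
apply_moves:
  increments:
    - [[-0.15,0,0.03],[0,0,0],3.0]
    - [[-0.15,0,0.03],[0,0,0],3.0]
    - [[-0.16,0.02,0.02],[0,0,0.3],3.0]
    - [[-0.16,0.02,0],[0,0,0.3],3.0]
    - [[-0.16,0.03,0],[0,0,0.3],3.0]

```text
t: 15.28
eef_pos: [533.5, -182.2, 37.5]
tcp_rot: [-1.579, -0.147, -0.354]
ft_force: [9.6, -0.6, -0.6]
opening: 0.42
```

```bash
python3 - <<'E'
from h import *
where(); plan(tcp(-61,0,.06),goalR(YAW,.06),5,3.0)
E
```

```text
toe u -61.9 w 1.6 lat -1.2 tilt 0.147 yawerr -0.001 roll -0.008 F u 9.2 y 2.7 z -0.6 t 15.275 open 0.42
[[0.04, 0.13, 0.01], [0.1, -0.02, 1.0], 3.0]
[[0.04, 0.13, 0.01], [0.1, -0.02, 1.0], 3.0]
[[0.04, 0.13, 0.01], [0.1, -0.02, 1.0], 3.0]
[[0.04, 0.13, 0.01], [0.1, -0.02, 1.0], 3.0]
[[0.05, 0.13, 0.01], [0.1, -0.02, 1.0], 3.0]
```

Call:
apply_moves:
  increments:
    - [[-0.12,0.1,0.02],[0.1,0,0.9],3.0]
    - [[-0.12,0.1,0.02],[0.1,0,0.9],3.0]
    - [[-0.12,0.1,0.02],[0.1,0,0.9],3.0]
    - [[-0.1,0.1,0.02],[0.1,0,0.9],3.0]
    - [[-0.1,0.1,0],[0.1,0,0.9],3.0]

```text
t: 15.9
eef_pos: [535.1, -182.8, 34.2]
tcp_rot: [-1.572, -0.084, -0.354]
ft_force: [8.0, -1.9, 0.4]
opening: 0.421
```

```bash
python3 - <<'E'
from h import *
where(); plan(tcp(-61,0,.0),goalR(YAW,.0),5,3.0)
E
```

```text
toe u -61.6 w 1.5 lat -1.3 tilt 0.084 yawerr -0.001 roll -0.001 F u 8.2 y 1.0 z 0.4 t 15.9 open 0.421
[[0.03, 0.12, 0.01], [0.01, -0.02, 0.96], 3.0]
[[0.03, 0.12, 0.01], [0.01, -0.02, 0.96], 3.0]
[[0.04, 0.12, 0.01], [0.01, -0.02, 0.96], 3.0]
[[0.04, 0.12, 0.01], [0.01, -0.02, 0.96], 3.0]
[[0.04, 0.12, 0.01], [0.01, -0.02, 0.96], 3.0]
```

Call:
apply_moves:
  increments:
    - [[-0.1,0.11,0.02],[0,0,1.0],3.0]
    - [[-0.1,0.11,0.02],[0,0,1.0],3.0]
    - [[-0.1,0.11,0.02],[0,0,1.0],3.0]
    - [[-0.1,0.11,0.02],[0,0,1.0],3.0]
    - [[-0.1,0.11,0],[0,0,1.0],3.0]

```text
t: 16.52
eef_pos: [536.4, -183.3, 30.3]
tcp_rot: [-1.573, -0.009, -0.355]
ft_force: [7.8, -0.7, 0.1]
opening: 0.419
```

```bash
python3 - <<'E'
from h import *
where(); plan(tcp(-61,0,-.03),goalR(YAW,-.03),5,3.0)
E
```

```text
toe u -61.6 w 1.6 lat -1.2 tilt 0.009 yawerr -0.002 roll -0.003 F u 7.6 y 2.1 z 0.1 t 16.525 open 0.419
[[0.02, 0.07, 0.01], [0.03, -0.02, 0.45], 3.0]
[[0.02, 0.07, 0.01], [0.03, -0.02, 0.45], 3.0]
[[0.02, 0.07, 0.01], [0.03, -0.02, 0.45], 3.0]
[[0.02, 0.07, 0.01], [0.03, -0.02, 0.45], 3.0]
[[0.03, 0.07, 0.01], [0.03, -0.02, 0.45], 3.0]
```

Call:
apply_moves:
  increments:
    - [[-0.1,0.07,0.02],[0,0,0.5],3.0]
    - [[-0.1,0.07,0.02],[0,0,0.5],3.0]
    - [[-0.1,0.07,0.02],[0,0,0.5],3.0]
    - [[-0.1,0.07,0],[0,0,0.5],3.0]
    - [[-0.1,0.07,0],[0,0,0.5],3.0]

```text
t: 17.15
eef_pos: [537.3, -183.6, 28.6]
tcp_rot: [-1.575, 0.02, -0.355]
ft_force: [7.9, -0.2, 1.3]
opening: 0.416
```

```bash
python3 - <<'E'
from h import *
where()
T=tool();p=read_camera('scene'); c=p['img'][205:275,225:310]; c=cv2.resize(c,None,fx=8,fy=8,interpolation=cv2.INTER_CUBIC); cv2.imwrite('pics/s5.png',c[:,:,::-1])
E
```

```text
toe u -61.1 w 1.5 lat -1.2 tilt -0.020 yawerr -0.002 roll -0.004 F u 7.5 y 2.6 z 1.3 t 17.15 open 0.416
```

View pics/s5.png

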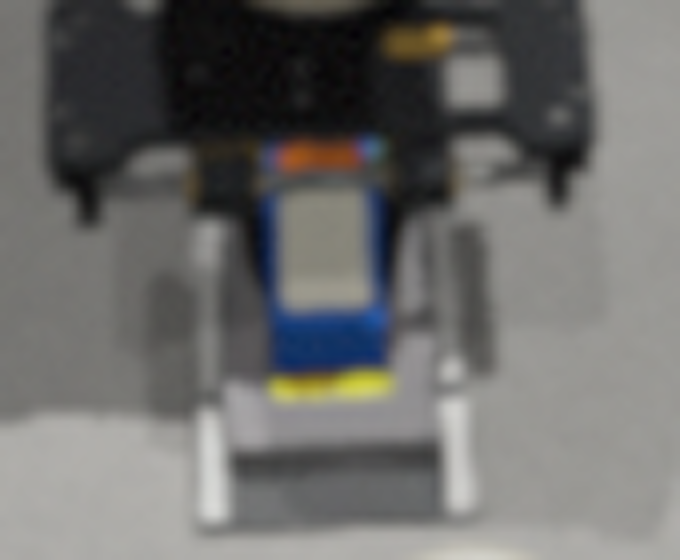

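The crop shows the heel face lower edge now down against the ridge (row 375), with the ledge out of sight. I'll press it flat, then let the spring carry it back under the ridge.

Call:
apply_moves:
  increments:
    - [[-0.1,0.08,0.02],[0,0,0.5],3.0]
    - [[-0.1,0.08,0.02],[0,0,0.4],3.0]
    - [[-0.1,0.08,0.02],[0,0,0.2],3.0]
    - [[-0.1,0.08,0],[0,0,0.1],3.0]
    - [[-0.1,0.08,0],[0,0,0],3.0]

```text
t: 17.82
eef_pos: [537.6, -183.6, 27.9]
tcp_rot: [-1.576, 0.028, -0.354]
ft_force: [5.4, -0.0, 8.0]
opening: 0.421
```

```bash
python3 -c "
from h import *
where()"
```

```text
toe u -60.9 w 1.2 lat -1.1 tilt -0.028 yawerr -0.001 roll -0.005 F u 5.1 y 1.9 z 8.0 t 17.825 open 0.421
```

Call:
apply_moves:
  increments:
    - [[0.1,0.05,0.02],[0,0,0],3.0]
    - [[0.12,0.05,0],[0,0,0],3.0]
    - [[0.12,0.05,0],[0,0,0],3.0]
    - [[0.12,0.05,0],[0,0,0],3.0]
    - [[0.12,0.05,0],[0,0,0],3.0]

```text
t: 18.45
eef_pos: [541.1, -184.8, 27.8]
tcp_rot: [-1.576, 0.031, -0.353]
ft_force: [-1.0, 0.5, 10.4]
opening: 0.418
```

```bash
python3 -c "
from h import *
where()"
```

```text
toe u -57.3 w 1.3 lat -1.0 tilt -0.031 yawerr -0.000 roll -0.005 F u -1.1 y 0.1 z 10.4 t 18.45 open 0.418
```

Call:
apply_moves:
  increments:
    - [[0.08,0.0,0],[0,0,0],3.0]
    - [[0.08,0.02,0],[0,0,0],3.0]
    - [[0.08,0.02,0],[0,0,0],3.0]
    - [[0.08,0.02,0],[0,0,0],3.0]
    - [[0.08,0.02,0],[0,0,0],3.0]

```text
t: 19.08
eef_pos: [542.5, -185.3, 27.8]
tcp_rot: [-1.576, 0.036, -0.353]
ft_force: [-1.7, 0.6, 8.5]
opening: 0.415
```

```bash
python3 -c "
from h import *
where()"
```

```text
toe u -55.9 w 1.6 lat -1.0 tilt -0.036 yawerr 0.000 roll -0.005 F u -1.7 y -0.0 z 8.5 t 19.075 open 0.415
```

Call:
apply_moves:
  increments:
    - [[0,0,0],[0,0,0],5.5]
    - [[0,0,0],[0,0,0],6.5]
    - [[0,0,0],[0,0,0],6.5]
    - [[0,-0.1,0],[0,0,0],6.5]
    - [[0,-0.1,0],[0,0,0],6.5]

```text
t: 19.7
eef_pos: [540.6, -184.6, 28.7]
tcp_rot: [-1.576, 0.041, -0.353]
ft_force: [0.3, -0.1, -0.3]
opening: 0.683
```

Call:
apply_moves:
  increments:
    - [[0,-1,0],[0,0,0],6.5]
    - [[0,-2,0],[0,0,0],6.5]
    - [[0,-3,0],[0,0,0],6.5]
    - [[0.2,-4,0],[0,0,0],6.5]
    - [[3,-3,0],[0,0,0],6.5]

```text
t: 20.32
eef_pos: [574.8, -196.3, 162.1]
tcp_rot: [-1.576, 0.045, -0.353]
ft_force: [0.7, -0.4, -0.7]
opening: 0.683
```

Call:
apply_moves:
  increments:
    - [[5,-1,0],[0,0,-0.4],6.5]
    - [[4,-1,0],[0,0,-0.4],6.5]
    - [[0,0,0],[0,0,-0.4],6.5]
    - [[0,0,0],[0,0,-0.4],6.5]
    - [[0,0,0],[0,0,0],6.5]

```text
t: 20.95
eef_pos: [662.5, -228.3, 184.9]
tcp_rot: [-1.576, 0.011, -0.352]
ft_force: [-0.4, 0.2, 0.1]
opening: 0.682
```

```bash
python3 - <<'E'
from h import *
T=tool();p=read_camera('wrist'); where()
for t in('battery_mid','battery','toe','heel','toe_lip','bay'):
    print(t,[((np.array([AX,AY,[0,0,1]])@(c2w(p,d['point'],T)-BAY)).round(1).tolist(),round(d['confidence'],2)) for d in nets.mark_of(p,t)[:2]])
np.savez('w6.npz',img=p['img'],mount=p['mount'],vfov=p['vfov'],cx=p['cx'],cy=p['cy'],p=T[0],R=T[1])
q=read_camera('scene')
a=cv2.resize(p['img'][0:300,150:410],(520,600)); b=cv2.resize(q['img'][215:275,240:300],None,fx=4.6,fy=10,interpolation=cv2.INTER_CUBIC)
cv2.imwrite('pics/w6.png',np.hstack([a,b])[:,:,::-1])
E
```

```text
toe u 72.0 w 157.3 lat 0.1 tilt -0.011 yawerr 0.001 roll -0.005 F u 0.5 y -0.0 z -0.1 t 21.0 open 0.684
battery_mid [([2.8, 2.9, 20.2], 0.92)]
battery [([0.5, 1.0, 0.9], 0.72)]
toe [([-55.4, 3.9, 3.8], 0.74)]
heel [([46.4, 1.7, 3.4], 0.81)]
toe_lip [([-49.1, -2.1, 7.6], 0.78)]
bay [([176.5, 41.6, -15.2], 0.49)]
```

View pics/w6.png

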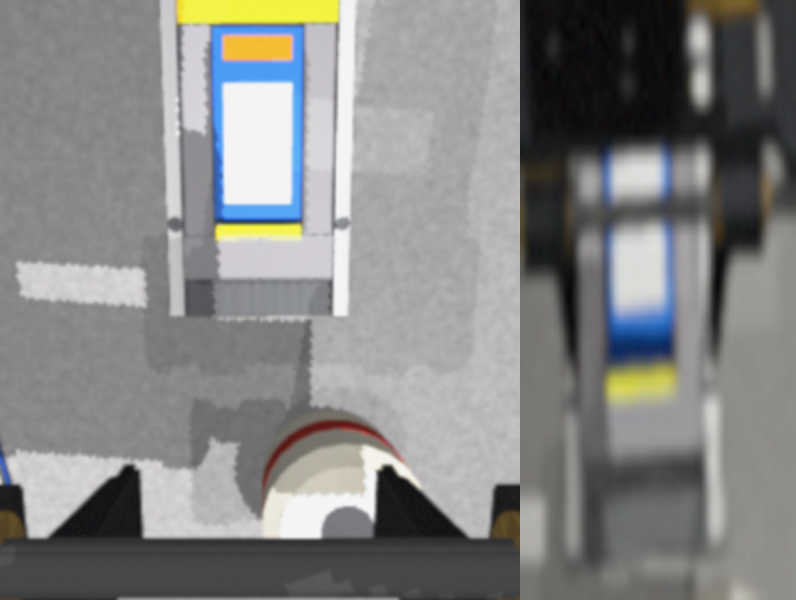

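The left panel shows the battery between the lips, with its top face at (212–303, 25–220) and the heel end right against the ridge (row 225). No black ledge is visible. I'll check the numbers before handing in.

```bash
python3 - <<'E'
from h import *
z=np.load('w6.npz'); p={k:z[k] for k in('img','mount')}
for k in('vfov','cx','cy'): p[k]=float(z[k])
T=(z['p'],z['R'])
hsv=cv2.cvtColor(p['img'],cv2.COLOR_RGB2HSV)
def rect(m,zz,n):
    c=np.vstack([k for k in cv2.findContours(m,cv2.RETR_EXTERNAL,cv2.CHAIN_APPROX_NONE)[0] if cv2.contourArea(k)>30])
    x,y,w,h=cv2.boundingRect(c); print(n,x,y,w,h)
    W=[np.array([AX,AY,[0,0,1]])@(pix2w(p,q,zz,T)-BAY) for q in((x,y),(x+w,y),(x+w,y+h),(x,y+h))]; print(np.round(W,1).tolist())
m=cv2.inRange(hsv,(95,100,60),(130,255,255)); m[:, :240]=0;m[:,320:]=0;m[130:]=0
rect(m,48,'block')
for r in(20,40,60,80,100): x=np.nonzero(m[r])[0]; print(r,x.min(),x.max()+1)
y=cv2.inRange(hsv,(25,120,120),(35,255,255)); y[:,:225]=0;y[:,335:]=0
a=y.copy();a[40:]=0;rect(a,21.5,'toe lip')
a=y.copy();a[:90]=0;a[140:]=0;rect(a,25.5,'ridge')
# cross-check top cam
for n in('top','scene'):
    q=read_camera(n)
    for t in('battery','toe','heel','carton','filter','bearing'):
        print(n,t,[(c2w(q,d['point']).round().tolist(),round(d['confidence'],2)) for d in nets.mark_of(q,t)[:1]])
E
```

```text
block 256 13 46 98
[[-38.8, -19.1, 36.0], [-38.8, 20.4, 36.0], [41.8, 21.7, 36.0], [41.8, -20.4, 36.0]]
20 256 302
40 256 302
60 256 302
80 257 301
100 257 301
toe lip 239 0 80 12
[[-58.4, -36.4, 9.5], [-58.3, 37.5, 9.5], [-48.3, 37.8, 9.5], [-48.5, -36.7, 9.5]]
ridge 258 112 43 8
[[41.2, -20.0, 13.5], [41.2, 22.1, 13.5], [48.8, 22.3, 13.5], [48.7, -20.2, 13.5]]
top battery []
top toe []
top heel [([724.0, 6.0, 1.0], 0.55)]
top carton [([724.0, 196.0, 3.0], 0.79)]
top filter []
top bearing [([722.0, 3.0, 2.0], 0.82)]
scene battery [([540.0, -184.0, 11.0], 0.74)]
scene toe []
scene heel [([585.0, -196.0, 16.0], 0.74)]
scene carton [([719.0, 199.0, -1.0], 0.83)]
scene filter [([721.0, -211.0, -1.0], 0.56)]
scene bearing [([723.0, 3.0, -3.0], 0.9)]
```

```bash
python3 -c "
from h import *
print(env.job_done(), readout.state()['t'], readout.state()['ft_force'])"
```

```text
the job is handed in; nothing more can be done
the job is handed in; nothing more can be done
```

I put the battery in the grey cradle and handed the job in at about 21 s of the 54 s allowed. The hand-in reports no verdict.

**What I did:** I gripped the battery across its width and set the tongue on the pocket floor at about 0.3 rad heel up. I then slid it under the toe lip onto the sprung contact and rocked the heel down. The first rock-down caught on the heel ridge, with 17 N upward at the wrist. I backed off, pushed about 2 mm further toeward and tried again. It then went down freely, I eased it back under the ridge, released it and moved the arm clear.

**Last checks (wrist camera, then the scene and top views):**
- **Position:** the block's top spans -38.8 to +41.8 mm along the cradle, against ±40 when home, and is centred within about 1 mm.
- **Flatness:** the top face's size fits a battery lying flat on the floor, within the camera's accuracy. I did not measure tilt directly.
- **Lips:** the heel end sits against the yellow ridge with no black ledge showing. I could not see the ledge under the ridge directly.
- **Bystanders:** the carton, filter and bearing are where they started, to within the few millimetres the camera networks resolve.
- **Disagreements:**
  - The top-camera network missed the battery, its tongue and the filter in the last shot, and called the bearing the heel.
  - The wrist network put the battery 1–4 mm to the side of the pocket's centre line, while the block's measured edges put it within about 1 mm. I trusted the edges.

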